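# Soap on its sloped rest, bath brush held ready above it

### The job

Get the soap and the bath brush ready for a scrub. First lay the bar of soap lengthwise down the middle of the sloped soap rest and let go of it gently; then draw the bath brush out of its leaning holder, turn it level with the bristles facing down, and finish while still holding it there, the bristle face centred above the soap with about 8 cm of air between them. Do not drop the soap or the brush, and leave everything else on the counter where it is.

Things in the scene. Friction and masses are not known exactly. Their poses are not given: they have to be found in the camera images.
- soap: Bar of soap, cream coloured, 80 x 52 x 26 mm (x, y, z) with rounded edges, about 110 g, lying flat on the counter at the start. Origin at its centre; x along its length, z across its thickness. The grey, round pumice stone (60 mm across, 30 mm high) may lie near it and is not part of the job.
- soap_rest: Fixed aluminium soap rest on legs, its slatted top 104 x 67 mm (x, y), sloping down at 0.21 rad towards its -x end, the end nearer the robot, where a lip stands 8 mm above the slats; no other rim. Origin: centre of the sloping top, 60 mm above the counter; x up the slope, z square to it (soap lying here is centred at z = 13 mm). Yaw within 0.35 rad of world x. It may swap places with the holder.
- brush: Wooden bath brush, 240 mm, 140 g. Origin mid-handle (grip here); x from handle to head, bristles face -z. Handle 22 wide (y), 18 thick (z), x -75 to 80 mm; head 58 wide, 14 thick, x 80 to 165 mm. Centre of mass about x = 60. It starts head down in the holder, x pointing 0.96 rad below level and away from the robot, bristles underneath, handle sticking out up and towards the robot.
- brush_face (a point): Centre of the bristle face of the brush head, at x = 122.5, z = -19 mm in the brush's frame. The rigid bristle block is 72 x 50 mm and 12 mm high. The brush's y axis is level in the holder and level again when it is held level: it only has to be tipped by 0.96 rad about it.
- brush_holder: Fixed white ceramic brush holder, base plate 130 x 90 mm. Its open pocket, inside 66 mm wide (y), 30 mm across, 70 mm deep, leans 0.611 rad from vertical to its own -x (towards the robot). Origin under the base; z up. Its rim is at most 100 mm high; the handle tip is 240 mm above the counter. The brush comes out by drawing it 80 mm or more along its own -x; a few mm of play.
- pumice: Grey round pumice stone, 60 mm across, 30 mm high; a bystander, to be left where it is. Origin at the centre of its underside.
- shampoo: Tall white bottle, 64 mm across, 190 mm high; a bystander, to be left where it is. Origin at the centre of its underside.
- lotion: Grey bottle, 54 mm across, 150 mm high; a bystander, to be left where it is. Origin at the centre of its underside.
- cream: Low glass jar, 56 mm across, 45 mm high; a bystander, to be left where it is. Origin at the centre of its underside.
- tumbler: White cup, 72 mm across, 95 mm high; a bystander, to be left where it is. Origin at the centre of its underside.
- comb: Flat black comb, 160 mm long, 5 mm thick; a bystander, to be left where it is. Origin at the centre of its underside.
- nail_brush: Small wooden nail brush, 90 x 38 x 28 mm, lying bristles down; a bystander, to be left where it is. Origin at the centre of its underside.

How it is judged:
On the way, in this order (a step that is already met when the one before it is completed fails the run):
1. the soap lies lengthwise on the sloped rest, let go, while the brush still stands in its holder (x of soap in the frame of soap_rest between -0.022 and 0.022 m and y of soap in the frame of soap_rest between -0.015 and 0.015 m and z of soap in the frame of soap_rest between 0.009 and 0.018 m and angle between the z axis of soap and the z axis of soap_rest, either way round below 0.12 rad and angle between the x axis of soap and the x axis of soap_rest, either way round below 0.3 rad and contact force between the fingers and soap below 0.1 N and linear speed of soap below 0.03 m/s and distance of brush from where it was at the start of the episode below 0.02 m), for 0.3 s.
2. the brush is held in the gripper, clear of its holder (contact force between the fingers and brush above 3 N and contact force between brush and brush_holder below 0.05 N and distance between brush_face and brush_holder above 0.13 m), for 0.1 s.
At the end, for the whole second after the job is handed in: Soap flat and let go on the rest, within 22 mm along, 15 mm across and 0.3 rad of its middle line; brush held still in the gripper, bristles down, level within 0.3 rad, bristle face within 30 mm sideways of the soap and 120 to 220 mm above the counter, touching neither soap, rest nor holder (x of soap in the frame of soap_rest between -0.022 and 0.022 m and y of soap in the frame of soap_rest between -0.015 and 0.015 m and z of soap in the frame of soap_rest between 0.009 and 0.018 m and angle between the z axis of soap and the z axis of soap_rest, either way round below 0.12 rad and angle between the x axis of soap and the x axis of soap_rest, either way round below 0.3 rad and contact force between the fingers and soap below 0.1 N and linear speed of soap below 0.03 m/s and contact force between the fingers and brush above 3 N and angle between brush's own z axis and vertical below 0.3 rad and horizontal distance between brush_face and soap below 0.03 m and height (world z) of brush_face between 0.12 and 0.22 m and linear speed of brush below 0.04 m/s and angular speed of brush below 0.2 rad/s and contact force between brush and soap below 0.05 N and contact force between brush and soap_rest below 0.05 N and contact force between brush and brush_holder below 0.05 N); the arm keeps its last pose, push and grip.
It fails at once if another thing on the counter was moved by more than 25 mm (distance of any of pumice, shampoo, lotion, cream, tumbler, comb, nail_brush from where it was at the start of the episode above 0.025 m).
It fails at once if the soap was dropped or knocked (contact force between the fingers and soap below 0.1 N and linear speed of soap above 0.6 m/s).
It fails at once if the brush was dropped (contact force between the fingers and brush below 0.1 N and linear speed of brush above 0.6 m/s).
It also fails if it takes over 59 s, if anything falls off the work surface, if the arm or the gripper's body presses on something with over 40 N, if the wrist force passes 120 N, or if a joint passes its speed limit or range.

### The arm

A 7-joint arm with a two-finger parallel gripper is mounted at the origin on the work surface. World frame = base frame: x ahead of the robot, y to its left, z up, the work surface at z = 0. Lengths are in m, angles in rad, forces in N, time in s.
With the tool pointing down it reaches from about 0.425 to 0.875 m from the base axis. Payload 9.9 kg.
Tool frame: the origin (TCP) lies midway between the tips of the shut fingers; the grasp point (between the pads) lies 19 mm behind it; z points along the fingers, y is the direction in which the jaws open and shut (so a half turn about z gives the same grasp; the last joint's range is limited). The gripper opens to 85 mm and grips with 20 to 120 N. Pads are 22 mm wide; open, the fingers measure 114 mm over their backs; the gripper's body (76 mm by 85 mm) begins 54 mm behind the grasp point. The pads swing forward as they close: fully open they stand 13 mm farther back than shut.
Start: joints at [-1.218, 0.576, 0.025, 1.437, -0.015, 1.129, -0.057], TCP at [0.286, 0.612, 0.231] pointing down, gripper open.
Joint ranges: [-2.76, 2.76], [-0.34, 2.15], [-1.52, 1.57], [0.19, 2.46], [-1.09, 4.23], [0.17, 1.99], [-2.82, 2.82]. Speed limits (rad/s): [2.22, 2.22, 3.01, 3.01, 3.14, 3.14, 3.14].

### API

Orientations are given as a 3x3 rotation matrix whose columns are the frame's x, y, z axes.
In Python, from bench import env gives the robot as it stands.
- The arm moves only by the tool carry_out, never from a script. Its argument "deltas" is text: rows parted by semicolons, each of 7 numbers parted by spaces: the turn, a rotation vector about the tool's x, y, z normalised to -1 to 1, where 1 is pi/2 rad, then the shift along the tool's x, y, z normalised to -1 to 1, where 1 is 15 cm, then the finger opening in mm, from 0 to 85.4. A call has 1 to 10 rows; each row is the pose to reach, as a shift and turn from the pose commanded when the call began, along the tool's axes at that moment; what a row does not reach only later rows make up. A row lasts 1/8 s, in which the tool goes at most 62.5 mm and 10.7 degrees, less where a joint would pass 70% of its speed; a pose out of reach is approached as far as the arm can. A call with a number of a shift or a turn outside -1 to 1 is refused whole. A call with a gripper value outside its range is refused whole. The fingers move at their own pace and stop on an object; "newtons" is the grip in N (left out, the last holds). Time passes only in rows, so rows that repeat a pose let the fingers close. It gives the time, the measured TCP pose, the force and the opening at its end, in the units of the state.
- env.state(): the state, without advancing time (a new reading comes with each control period).
- env.camera(name): name is "scene" or "top" or "wrist"; returns a dict with "frame" (420x560x3 uint8, red, green, blue), "intrinsics" (3x3 intrinsics, pixels), "eye" and "rotation" of the camera in the world. Camera axes: x right, y down, z forward; pixel columns grow to the right and rows downward; lengths in m; the calibration is good to about 2 mm. A picture is of the moment at which its call begins. There is no depth.
- env.close_job(): hands the job in, once; it reports no verdict.
The state is a dict: "clock": time; "joints": joint angles; "dq": joint speeds; "joint_torque": joint torques, N m; "position": TCP position; "eef_rot": TCP orientation; "ft_force": force on the tool from outside, world axes, zero at the start; "wrist_torque": the same for the moment, N m; "finger_gap": finger opening in m.
Only numpy, scipy, OpenCV 4.12 (cv2) and the standard library are available. Lean on these libraries where they do the work, as an engineer would, in place of code of your own. Each camera call takes 0.05 s, during which the arm holds its last target. There are 200 camera calls.

## Working session

There is one attempt and no reset: what is moved stays moved. The work goes in short steps, Python scripts to look and compute and a tool call to move; the robot and the scene stay as the last step left them, time stands still between calls to the robot, and variables do not carry over. Pictures are saved under pics/ and viewed, about 8 in all and at most 12, crops included, and the job is handed in when it is done.

Besides the shell and the picture viewer there is one more tool, called after "Call:" by a JSON object that holds its "name" and its "arguments", one argument or row to a line. carry_out: Moves the arm, as the interface text tells. Its arguments: {"type":"object","properties":{"deltas":{"type":"string"},"newtons":{"type":"number"}},"required":["deltas"]}

```bash
ls; mkdir -p pics; cat > h.py <<'E'
import numpy as np,cv2
from bench import env
def snap(n,f):
    c=env.camera(n); cv2.imwrite(f'pics/{f}.png',c['frame'][:,:,::-1]); np.savez(f'pics/{f}.npz',K=c['intrinsics'],e=c['eye'],R=c['rotation']); return c
def ld(f): return np.load(f'pics/{f}.npz')
def ray(f,u,v,z):
    c=ld(f); d=c['R']@np.linalg.solve(c['K'],[u,v,1.]); e=c['e']; return e+d*(z-e[2])/d[2]
def proj(f,P):
    c=ld(f); p=(np.atleast_2d(P)-c['e'])@c['R']; q=p@c['K'].T; return q[:,:2]/q[:,2:]
E
python3 - <<'E'
from h import *
for n in ['scene','top']:
    c=snap(n,n+'0'); print(n,c['eye'],c['rotation'].round(3).tolist(),c['intrinsics'].tolist())
a=np.hstack([cv2.imread('pics/scene0.png'),cv2.imread('pics/top0.png')])
s=env.state(); print({k:np.round(v,3).tolist() for k,v in s.items()})
E
```

```text
pics
scene [1.27168139 0.18806853 1.17454242] [[-0.207, 0.787, -0.581], [0.978, 0.169, -0.12], [0.003, -0.593, -0.805]] [[477.33254312833265, 0.0, 277.4602380208098], [0.0, 477.33254312833265, 205.99911658005593], [0.0, 0.0, 1.0]]
top [0.36156871 0.03923957 1.23080468] [[0.015, -0.986, 0.163], [-1.0, -0.017, -0.011], [0.014, -0.163, -0.987]] [[413.6690137264709, 0.0, 283.98205153493814], [0.0, 413.6690137264709, 203.62861931999348], [0.0, 0.0, 1.0]]
{'clock': 0.1, 'joints': [-1.218, 0.576, 0.025, 1.438, -0.015, 1.129, -0.057], 'dq': [-0.0, 0.0, 0.0, -0.003, -0.0, 0.0, -0.001], 'joint_torque': [0.007, -76.731, 2.258, -28.661, 0.016, 0.009, 0.0], 'position': [0.285, 0.611, 0.231], 'eef_rot': [[-0.906, 0.423, -0.001], [0.423, 0.906, -0.001], [-0.0, -0.002, -1.0]], 'ft_force': [0.294, 0.581, -0.272], 'wrist_torque': [-0.06, 0.005, 0.014], 'finger_gap': 0.085}
```

View pics/top0.png

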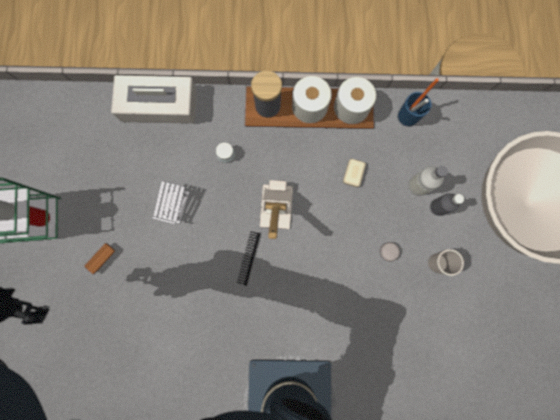

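View pics/scene0.png

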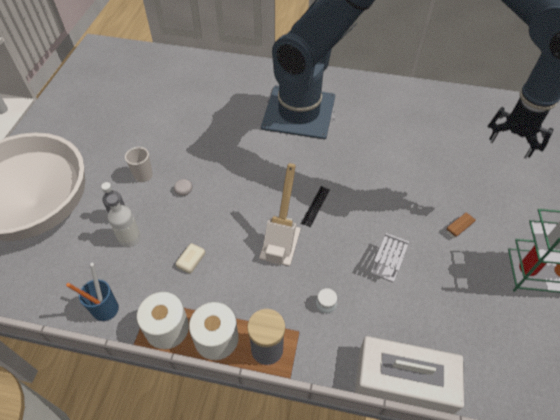

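```bash
python3 - <<'E'
from h import *
t=cv2.imread('pics/top0.png'); s=cv2.imread('pics/scene0.png')
def cr(i,u,v,w=66,h=50): return cv2.resize(i[v-h//2:v+h//2,u-w//2:u+w//2],(396,300),interpolation=cv2.INTER_CUBIC)
a=np.vstack([np.hstack([cr(t,355,173),cr(t,172,203)]),np.hstack([cr(s,390,257),cr(t,276,212)])])
cv2.imwrite('pics/crop.png',a)
g=t.astype(int)
# soap mask: yellowish
m=((g[:,:,2]-g[:,:,0])>25)&(g[:,:,2]>150); m=m.astype(np.uint8); m2=np.zeros_like(m); m2[150:200,330:380]=m[150:200,330:380]
p=cv2.findNonZero(m2); r=cv2.minAreaRect(p); print(len(p),r)
for b in cv2.boxPoints(r): print(ray('top0',*b,0.022).round(3))
print(ray('top0',*p.reshape(-1,2).mean(0),0.022).round(3))
E
```

```text
426 ((353.8773498535156, 172.1792449951172), (17.170068740844727, 25.411701202392578), 15.945395469665527)
[ 0.63  -0.148  0.022]
[ 0.706 -0.17   0.022]
[ 0.692 -0.22   0.022]
[ 0.617 -0.197  0.022]
[ 0.661 -0.183  0.022]
```

View pics/crop.png

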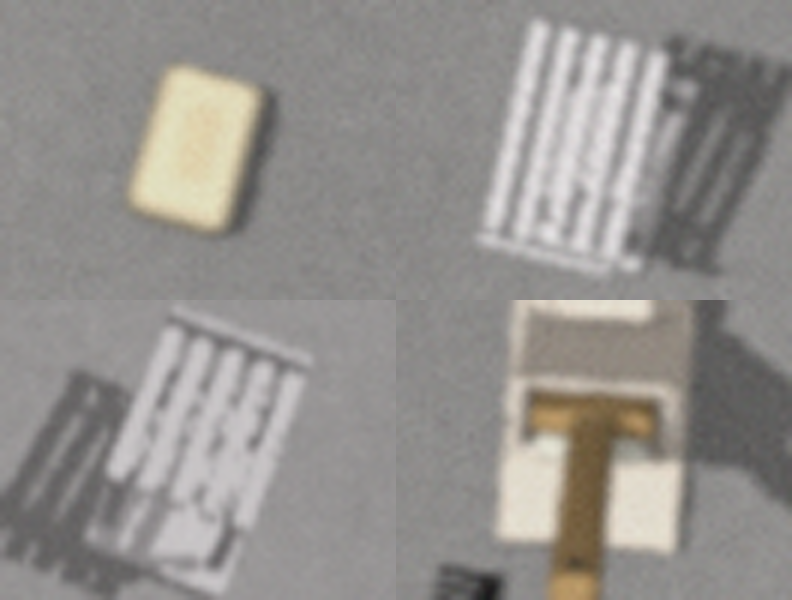

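```bash
cat >> h.py <<'E'
def restT(x,y,w):
    from scipy.spatial.transform import Rotation as Ro
    return Ro.from_euler('ZY',[w,-0.21]).as_matrix(), np.array([x,y,.06])
E
python3 - <<'E'
from h import *
from scipy.optimize import least_squares
C=np.array([[.052,.033,0],[.052,-.033,0],[-.052,.033,.008],[-.052,-.033,.008]])
T=np.array([[161.3,181.7],[183.5,186.3],[153,218],[174.3,223]]); S=np.array([[397.8,268.7],[376.2,261.2],[409,242],[385.7,233.3]])
def f(p,full=False):
    R,t=restT(*p); W=C@R.T+t
    return np.concatenate([(proj('top0',W)-T).ravel(),(proj('scene0',W)-S[[0,1,2,3]]).ravel()])
r=least_squares(f,[.6,.3,0]); print(r.x.round(3),f(r.x).round(1))
r=least_squares(lambda p:f(p)[:8],[.6,.3,0]); print('top',r.x.round(3)); r=least_squares(lambda p:f(p)[8:],[.6,.3,0]); print('sc',r.x.round(3))
# brush
t=cv2.imread('pics/top0.png').astype(int); s=cv2.imread('pics/scene0.png').astype(int)
for n,i,(u0,u1,v0,v1) in [('top0',t,(262,290,196,246)),('scene0',s,(270,305,155,235))]:
    m=((i[:,:,2]-i[:,:,0])>45).astype(np.uint8); k=np.zeros_like(m); k[v0:v1,u0:u1]=m[v0:v1,u0:u1]
    for v in range(v0,v1,3):
        q=np.flatnonzero(k[v]); 
        if len(q): print(n,v,q.min(),q.max())
print('soapscene',proj('scene0',[.661,-.183,.02]))
E
```

```text
[ 0.554  0.356 -0.218] [-0.2  0.1 -0.1  0.8 -0.7 -0.7  0.4 -0.3  1.4  0.8 -1.2 -0.9 -0.5 -0.2
 -0.3  0.1]
top [ 0.554  0.356 -0.21 ]
sc [ 0.554  0.357 -0.226]
top0 205 266 284
top0 208 266 285
top0 211 273 276
top0 214 272 276
top0 217 272 275
top0 220 271 275
top0 223 271 275
top0 226 271 275
top0 229 270 275
top0 232 269 275
top0 235 269 276
top0 238 272 274
scene0 164 289 293
scene0 167 288 294
scene0 170 287 293
scene0 173 287 293
scene0 176 286 292
scene0 179 286 292
scene0 182 285 292
scene0 185 285 291
scene0 188 284 291
scene0 191 284 290
scene0 194 284 289
scene0 197 283 289
scene0 200 283 288
scene0 203 282 287
scene0 206 281 287
scene0 209 281 286
scene0 212 281 286
scene0 215 280 285
scene0 218 273 285
scene0 221 273 291
scene0 224 285 290
soapscene [[191.13117285 256.76754404]]
```

```bash
python3 - <<'E'
from h import *
from scipy.optimize import least_squares
from scipy.spatial.transform import Rotation as Ro
def B(p,P): return np.asarray(P)@Ro.from_euler('ZY',[p[2],.96]).as_matrix().T+[p[0],p[1],p[3]]
# line centre pts: (row, mid)
tp=[(214,274),(220,273),(226,273),(232,272)]; sp=[(170,290),(179,289),(188,287.5),(197,286),(206,284),(212,283.5)]
L=np.array([[-.075,0,.009],[.08,0,.009]])
def lat(n,p,pts):
    a,b=proj(n,B(p,L)); d=(b-a)/np.linalg.norm(b-a)
    return [ (u+.0-a[0])*d[1]-(v-a[1])*d[0] for v,u in pts]
def f(p):
    tipS=proj('scene0',B(p,[[-.075,0,.009],[-.075,0,-.009]])); tipT=proj('top0',B(p,[[-.075,0,-.009]]))
    jT=proj('top0',B(p,[[.08,0,.007]]))
    return np.r_[lat('top0',p,tp),lat('scene0',p,sp),tipS[:,1].min()-162.5,tipT[0,1]-239,jT[0,1]-209.5,(p[3]-.177)*200]
r=least_squares(f,[.6,.04,0,.177]); print(r.x.round(3),f(r.x).round(1)); print(B(r.x,[[-.075,0,0],[.1225,0,-.019]]).round(3))
print(proj('top0',B(r.x,[[-.075,0,-.009],[.08,0,.007],[.0,0,0]])),proj('scene0',B(r.x,[[-.075,0,-.009],[-.075,0,.009],[.08,0,.009]])))
for n,q in [('plate',(260,227)),('plate',(289,229))]: print(n,ray('top0',*q,.008).round(3))
E
```

```text
[ 0.486  0.054 -0.066  0.17 ] [ 0.3  0.5 -0.2  0.1 -0.6 -0.1  0.   0.1 -0.3  0.2 -0.8  1.7 -2.7 -1.4]
[[0.444 0.056 0.231]
 [0.541 0.05  0.059]]
[[271.31627985 240.67685036]
 [275.19336811 206.81173639]
 [273.34371019 222.80877373]] [[293.16937681 161.66176323]
 [291.86439666 163.09315032]
 [282.28036741 217.75481613]]
plate [0.492 0.095 0.008]
plate [0.488 0.009 0.008]
```

Call:
{"name": "carry_out", "arguments": {
  "deltas": "0 0 0 -0.5 -0.4 -0.87 85; 0 0 0 -1 -0.83 -0.87 85; 0 0 0 -1 -0.83 -0.87 85; 0 0 0 -1 -0.83 -0.87 85",
  "newtons": 30
}}

```text
clock: 0.6
position: [0.3698, 0.4331, 0.3628]
eef_rot: [[-0.906, 0.424, 0.0], [0.424, 0.906, -0.0], [-0.0, 0.0, -1.0]]
ft_force: [0.3, 0.6, 1.2]
finger_gap: 0.0848
```

Call:
{"name": "carry_out", "arguments": {
  "deltas": "0 0 0 -1 -0.83 0 85; 0 0 0 -1 -0.83 0 85; 0 0 0 -1 -0.83 0 85; 0 0 0 -1 -0.83 0 85"
}}

```text
clock: 1.1
position: [0.454, 0.254, 0.362]
eef_rot: [[-0.903, 0.43, 0.001], [0.43, 0.903, -0.002], [-0.002, -0.001, -1.0]]
ft_force: [-0.0, 0.6, -0.4]
finger_gap: 0.0849
```

Call:
{"name": "carry_out", "arguments": {
  "deltas": "0 0 0 -1 -0.83 0 85; 0 0 0 -1 -0.83 0 85; 0 0 0 -1 -0.83 0 85; 0 0 0 -1 -0.83 0 85"
}}

```text
clock: 1.6
position: [0.5364, 0.0785, 0.3615]
eef_rot: [[-0.903, 0.429, -0.0], [0.429, 0.903, -0.002], [-0.001, -0.002, -1.0]]
ft_force: [0.6, 0.4, -1.4]
finger_gap: 0.0851
```

```bash
cat >> h.py <<'E'
from scipy.spatial.transform import Rotation as Ro
def tgt(pos,R,P0=None,R0=None):
    "numbers for a move from (P0,R0) (default: measured) to pos,R; half turn about z chosen nearest"
    s=env.state(); P0=s['position'] if P0 is None else P0; R0=s['eef_rot'] if R0 is None else R0
    c=[(R,0),(R@np.diag([-1,-1,1.]),1)]
    rv=min((Ro.from_matrix(R0.T@k[0]).as_rotvec() for k in c),key=np.linalg.norm)
    return (rv/(np.pi/2)).round(3),(R0.T@(np.asarray(pos)-P0)/.15).round(3)
def st():
    s=env.state(); print(s['clock'],s['position'].round(4),s['eef_rot'].round(3).tolist(),s['ft_force'].round(1),s['finger_gap'].round(4),s['joints'].round(2))
def down(yaw,tilt=0):
    "tool y along world direction (yaw+90deg), tool pointing down, then tipped by tilt about that y"
    return Ro.from_euler('ZY',[yaw,tilt]).as_matrix()@np.diag([-1,1,-1.])
E
python3 - <<'E'
from h import *
st(); print(tgt([.661,-.183,.12],down(-.3)))
snap('wrist','w1')
E
```

```text
Traceback (most recent call last):
  File "h.py", line 21, in st
    s=env.state(); print(s['clock'],s['position'].round(4),s['eef_rot'].round(3).tolist(),s['ft_force'].round(1),s['finger_gap'].round(4),s['joints'].round(2))
                                                                                                                 ^^^^^^^^^^^^^^^^^^^^^
AttributeError: 'float' object has no attribute 'round'
```

```bash
sed -i "s/s\['finger_gap'\].round(4)/round(s['finger_gap'],4)/; s/s\['clock'\]/round(s['clock'],3)/" h.py
```

Call:
{"name": "carry_out", "arguments": {
  "deltas": "0 0 0 -1 -0.61 0 85; 0 0 -0.086 -1 -0.61 0 85; 0 0 -0.086 -1 -0.61 0 85; 0 0 -0.086 -1 -0.61 0 85"
}}

```text
clock: 2.1
position: [0.6335, -0.0662, 0.3603]
eef_rot: [[-0.954, 0.301, -0.002], [0.301, 0.954, -0.001], [0.001, -0.002, -1.0]]
ft_force: [-0.5, 0.6, 0.3]
finger_gap: 0.0853
```

```bash
python3 - <<'E'
from h import *
st(); print(tgt([.661,-.183,.20],down(-.3)))
c=snap('wrist','w1'); print(c['eye'],proj('w1',[.661,-.183,.026]))
E
```

```text
2.1 [ 0.6335 -0.0662  0.3603] [[-0.954, 0.301, -0.002], [0.301, 0.954, -0.001], [0.001, -0.002, -1.0]] [-0.5  0.6  0.3] 0.0853 [-0.12  0.45  0.25  1.33 -0.11  1.38  1.39]
(array([-0.001, -0.001, -0.004]), array([-0.411, -0.685,  1.07 ]))
[ 0.56678507 -0.04379795  0.50361745] [[214.89769779 203.90792495]]
```

Call:
{"name": "carry_out", "arguments": {
  "deltas": "0 0 0 -0.41 -0.68 0.5 85; 0 0 0 -0.41 -0.68 1 85; 0 0 0 -0.41 -0.68 1 85; 0 0 0 -0.41 -0.68 1 85; 0 0 0 -0.41 -0.68 1 85"
}}

```text
clock: 2.78
position: [0.6614, -0.1769, 0.2122]
eef_rot: [[-0.955, 0.295, 0.0], [0.295, 0.955, 0.001], [0.0, 0.001, -1.0]]
ft_force: [-0.6, 0.6, 0.6]
finger_gap: 0.0851
```

```bash
python3 - <<'E'
from h import *
st()
c=snap('wrist','w2'); g=c['frame'].astype(int)
m=(((g[:,:,0]-g[:,:,2])>25)&(g[:,:,0]>150)).astype(np.uint8)
n,l,s,ce=cv2.connectedComponentsWithStats(m); k=1+s[1:,4].argmax(); print(s[k],ce[k])
r=cv2.minAreaRect(cv2.findNonZero((l==k).astype(np.uint8)))
B=np.array([ray('w2',*b,.024) for b in cv2.boxPoints(r)]); print(B.round(4),B.mean(0)); print(proj('w2',[.661,-.183,.026]))
E
```

```text
2.775 [ 0.6614 -0.1769  0.2122] [[-0.955, 0.295, 0.0], [0.295, 0.955, 0.001], [0.0, 0.001, -1.0]] [-0.6  0.6  0.6] 0.0851 [ 0.06  0.62  0.23  1.44 -0.15  1.1   1.59]
[ 251  150   45   70 3015] [273.63416252 184.25605307]
[[ 0.6178 -0.195   0.024 ]
 [ 0.6312 -0.1517  0.024 ]
 [ 0.7027 -0.1729  0.024 ]
 [ 0.6886 -0.2188  0.024 ]] [ 0.66006806 -0.18459119  0.024     ]
[[274.65875304 186.33556429]]
```

View pics/w2.png

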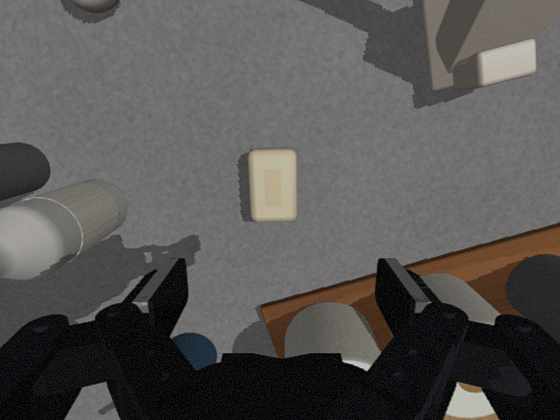

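Call:
{"name": "carry_out", "arguments": {
  "deltas": "0 0 0 0 -0.02 0.4 85; 0 0 0 0 -0.02 0.8 85; 0 0 0 0 -0.02 0.9 85; 0 0 0 0 -0.02 0.9 85; 0 0 0 0 -0.02 0.9 85; 0 0 0 0 -0.02 0.9 85"
}}

```text
clock: 3.58
position: [0.6613, -0.1823, 0.0792]
eef_rot: [[-0.955, 0.297, 0.003], [0.297, 0.955, -0.001], [-0.003, 0.0, -1.0]]
ft_force: [0.0, -0.3, 0.4]
finger_gap: 0.0848
```

```bash
python3 - <<'E'
from h import *
st(); print(tgt([.660,-.184,.0],down(-.29)))
E
```

```text
3.575 [ 0.6613 -0.1823  0.0792] [[-0.955, 0.297, 0.003], [0.297, 0.955, -0.001], [-0.003, 0.0, -1.0]] [ 0.  -0.3  0.4] 0.0848 [ 0.09  0.75  0.2   1.58 -0.18  0.83  1.63]
(array([ 0.   ,  0.002, -0.007]), array([ 0.007, -0.013,  0.528]))
```

Call:
{"name": "carry_out", "arguments": {
  "deltas": "0 0 0 0 -0.01 0.3 85; 0 0 0 0 -0.01 0.52 85; 0 0 0 0 -0.01 0.52 85; 0 0 0 0 -0.01 0.52 85; 0 0 0 0 -0.01 0.52 85"
}}

```text
clock: 4.2
position: [0.6608, -0.1839, 0.0009]
eef_rot: [[-0.955, 0.297, 0.003], [0.297, 0.955, -0.001], [-0.003, 0.0, -1.0]]
ft_force: [0.7, 0.1, 0.7]
finger_gap: 0.085
```

Call:
{"name": "carry_out", "arguments": {
  "deltas": "0 0 0 0 0 0 40; 0 0 0 0 0 0 40; 0 0 0 0 0 0 40; 0 0 0 0 0 0 40; 0 0 0 0 0 0 40; 0 0 0 0 0 0 40; 0 0 0 0 0 0 40; 0 0 0 0 0 0 40",
  "newtons": 35
}}

```text
clock: 5.2
position: [0.6599, -0.1837, -0.0004]
eef_rot: [[-0.955, 0.297, 0.001], [0.297, 0.955, -0.0], [-0.001, 0.0, -1.0]]
ft_force: [-1.9, 0.4, 4.7]
finger_gap: 0.0516
```

Call:
{"name": "carry_out", "arguments": {
  "deltas": "0 0 0 0 0 -0.2 40; 0 0 0 0 0 -0.6 40; 0 0 0 0 0 -1 40; 0 0 0 0 0 -1 40"
}}

```text
clock: 5.7
position: [0.6623, -0.1847, 0.1545]
eef_rot: [[-0.955, 0.297, 0.009], [0.297, 0.955, -0.002], [-0.009, 0.0, -1.0]]
ft_force: [-0.5, -0.5, -0.6]
finger_gap: 0.0514
```

Call:
{"name": "carry_out", "arguments": {
  "deltas": "0 0 0 0 0 -0.4 40; 0 0 0 0.1 0.2 -0.8 40; 0 0 0 0.3 0.5 -1 40; 0 0 0 0.44 0.8 -1 40; 0 0 0 0.44 0.8 -1 40"
}}

```text
clock: 6.32
position: [0.6318, -0.043, 0.2983]
eef_rot: [[-0.957, 0.29, -0.001], [0.29, 0.957, 0.003], [0.002, 0.003, -1.0]]
ft_force: [0.0, -1.1, -1.4]
finger_gap: 0.0513
```

Call:
{"name": "carry_out", "arguments": {
  "deltas": "0 0 0 0.22 0.4 0 40; 0 0 0 0.44 0.8 0 40; 0 0 0 0.44 0.8 0 40"
}}

```text
clock: 6.7
position: [0.6035, 0.0901, 0.2974]
eef_rot: [[-0.957, 0.291, -0.003], [0.291, 0.957, 0.002], [0.003, 0.001, -1.0]]
ft_force: [0.8, -0.9, -1.2]
finger_gap: 0.0514
```

Call:
{"name": "carry_out", "arguments": {
  "deltas": "0 0 0 0.22 0.4 0 40; 0 0 0 0.44 0.8 0 40; 0 0 0 0.44 0.8 0 40"
}}

```text
clock: 7.08
position: [0.5759, 0.2237, 0.2974]
eef_rot: [[-0.957, 0.291, -0.003], [0.291, 0.957, 0.001], [0.003, 0.0, -1.0]]
ft_force: [0.2, -0.2, -1.0]
finger_gap: 0.0515
```

```bash
python3 - <<'E'
from h import *
st()
R,t=restT(.554,.356,-.218); Rt=R@np.diag([-1,1,-1.])
for zz in (.08,.013): 
    p=t+R@[-.004,0,zz]; tcp=p+Rt@[0,0,.013]; print(zz,tcp.round(4),tgt(tcp,Rt))
c=snap('wrist','w3'); print(proj('w3',(np.array([[.052,.033,0],[.052,-.033,0],[-.052,.033,.008],[-.052,-.033,.008]])@R.T+t)).round())
E
```

```text
7.075 [0.5759 0.2237 0.2974] [[-0.957, 0.291, -0.003], [0.291, 0.957, 0.001], [0.003, 0.0, -1.0]] [ 0.2 -0.2 -1. ] 0.0515 [-0.58  0.45  0.21  1.5  -0.1   1.21  0.92]
0.08 [0.5365 0.3599 0.1247] (array([-0.005, -0.135, -0.049]), array([0.512, 0.791, 1.153]))
0.013 [0.5502 0.3568 0.0592] (array([-0.005, -0.135, -0.049]), array([0.418, 0.798, 1.59 ]))
[[415. 169.]
 [359. 173.]
 [414.  75.]
 [355.  80.]]
```

View pics/w3.png

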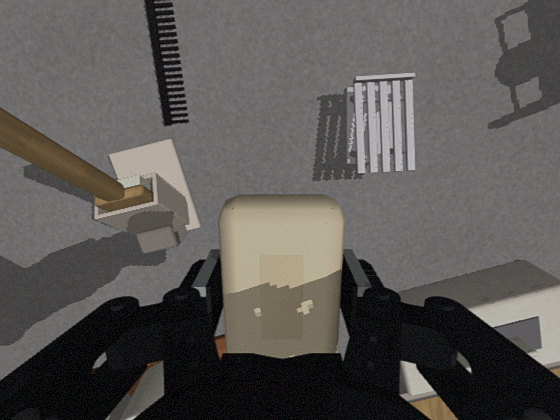

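Call:
{"name": "carry_out", "arguments": {
  "deltas": "0 0 0 0.25 0.4 0.2 40; 0 -0.07 -0.02 0.51 0.79 0.4 40; -0.005 -0.135 -0.049 0.51 0.79 0.8 40; -0.005 -0.135 -0.049 0.51 0.79 1 40; -0.005 -0.135 -0.049 0.51 0.79 1 40"
}}

```text
clock: 7.75
position: [0.5385, 0.3522, 0.1456]
eef_rot: [[-0.954, 0.223, 0.201], [0.217, 0.975, -0.053], [-0.207, -0.007, -0.978]]
ft_force: [0.5, -0.3, -0.4]
finger_gap: 0.0512
```

```bash
python3 - <<'E'
from h import *
st()
R,t=restT(.554,.356,-.218); Rt=R@np.diag([-1,1,-1.])
for zz in (.04,.015,.012): 
    p=t+R@[-.004,0,zz]; tcp=p+Rt@[0,0,.013]; print(zz,tcp.round(4),tgt(tcp,Rt))
E
```

```text
7.75 [0.5385 0.3522 0.1456] [[-0.954, 0.223, 0.201], [0.217, 0.975, -0.053], [-0.207, -0.007, -0.978]] [ 0.5 -0.3 -0.4] 0.0512 [-0.9   0.57  0.24  1.78  0.07  0.69  0.59]
0.04 [0.5447 0.3581 0.0856] (array([-0.005, -0.001, -0.004]), array([0.052, 0.05 , 0.397]))
0.015 [0.5498 0.3569 0.0611] (array([-0.005, -0.001, -0.004]), array([0.052, 0.051, 0.564]))
0.012 [0.5504 0.3568 0.0582] (array([-0.005, -0.001, -0.004]), array([0.052, 0.052, 0.584]))
```

Call:
{"name": "carry_out", "arguments": {
  "deltas": "-0.004 0 -0.003 0.05 0.05 0.2 40; -0.004 0 -0.003 0.05 0.05 0.4 40; -0.004 0 -0.003 0.05 0.05 0.47 40; -0.004 0 -0.003 0.05 0.05 0.5 40; -0.004 0 -0.003 0.05 0.05 0.5 40"
}}

```text
clock: 8.38
position: [0.5505, 0.3601, 0.0751]
eef_rot: [[-0.954, 0.218, 0.208], [0.214, 0.976, -0.041], [-0.212, 0.006, -0.977]]
ft_force: [-0.4, 0.2, -1.0]
finger_gap: 0.0513
```

```bash
python3 - <<'E'
from h import *
st()
R,t=restT(.554,.356,-.218); Rt=R@np.diag([-1,1,-1.])
for zz in (.014,.012): 
    p=t+R@[-.004,0,zz]; tcp=p+Rt@[0,0,.013]; print(zz,tcp.round(4),tgt(tcp,Rt))
E
```

```text
8.375 [0.5505 0.3601 0.0751] [[-0.954, 0.218, 0.208], [0.214, 0.976, -0.041], [-0.212, 0.006, -0.977]] [-0.4  0.2 -1. ] 0.0513 [-0.88  0.67  0.22  1.81  0.06  0.54  0.58]
0.014 [0.55   0.3569 0.0601] (array([ 0.003,  0.002, -0.002]), array([ 0.02 , -0.022,  0.097]))
0.012 [0.5504 0.3568 0.0582] (array([ 0.003,  0.002, -0.002]), array([ 0.02 , -0.022,  0.111]))
```

Call:
{"name": "carry_out", "arguments": {
  "deltas": "0.003 0.002 -0.002 0.01 -0.02 0.04 40; 0.003 0.002 -0.002 0.02 -0.02 0.08 40; 0.003 0.002 -0.002 0.02 -0.02 0.09 40; 0.003 0.002 -0.002 0.02 -0.02 0.09 40"
}}

```text
clock: 8.88
position: [0.5488, 0.3576, 0.0599]
eef_rot: [[-0.955, 0.215, 0.202], [0.21, 0.977, -0.045], [-0.207, -0.001, -0.978]]
ft_force: [0.6, 0.1, -0.7]
finger_gap: 0.0515
```

Call:
{"name": "carry_out", "arguments": {
  "deltas": "0 0 0 0 0 0.007 40; 0 0 0 0 0 0.007 40"
}}

```text
clock: 9.12
position: [0.5491, 0.3575, 0.0591]
eef_rot: [[-0.955, 0.215, 0.203], [0.21, 0.977, -0.045], [-0.208, -0.0, -0.978]]
ft_force: [0.0, 0.1, -0.8]
finger_gap: 0.0516
```

Call:
{"name": "carry_out", "arguments": {
  "deltas": "0 0 0 0 0 0.007 40; 0 0 0 0 0 0.007 40"
}}

```text
clock: 9.38
position: [0.5493, 0.3575, 0.0583]
eef_rot: [[-0.955, 0.215, 0.203], [0.21, 0.977, -0.045], [-0.208, -0.0, -0.978]]
ft_force: [-1.6, 0.2, 3.2]
finger_gap: 0.0514
```

Call:
{"name": "carry_out", "arguments": {
  "deltas": "0 0 0 0 0 0 52; 0 0 0 0 0 0 53; 0 0 0 0 0 0 54; 0 0 0 0 0 0 56; 0 0 0 0 0 0 60; 0 0 0 0 0 0 66; 0 0 0 0 0 0 72; 0 0 0 0 0 0 72"
}}

```text
clock: 10.38
position: [0.5493, 0.3574, 0.058]
eef_rot: [[-0.955, 0.215, 0.203], [0.21, 0.977, -0.045], [-0.208, -0.0, -0.978]]
ft_force: [-0.0, -0.1, 0.3]
finger_gap: 0.0722
```

Call:
{"name": "carry_out", "arguments": {
  "deltas": "0 0 0 0 0 -0.15 72; 0 0 0 0 0 -0.4 72; 0 0 0 0 0 -0.8 72; 0 0 0 0 0 -1 72; 0 0 0 0 0 -1 72"
}}

```text
clock: 11.0
position: [0.5195, 0.3653, 0.2075]
eef_rot: [[-0.955, 0.214, 0.206], [0.21, 0.977, -0.041], [-0.21, 0.004, -0.978]]
ft_force: [-0.1, 0.3, 0.2]
finger_gap: 0.0719
```

```bash
python3 - <<'E'
from h import *
st()
c=snap('wrist','w4'); snap('top','t4')
R,t=restT(.554,.356,-.218)
q=lambda *p: proj('w4',t+R@np.array(p)).round()
print([q(x,y,.022) for x,y in [(.036,.026),(.036,-.026),(-.044,-.026),(-.044,.026)]],[q(x,y,z) for x,y,z in [(.052,.033,0),(.052,-.033,0),(-.052,-.033,.008),(-.052,.033,.008)]])
E
```

```text
11.0 [0.5195 0.3653 0.2075] [[-0.955, 0.214, 0.206], [0.21, 0.977, -0.041], [-0.21, 0.004, -0.978]] [-0.1  0.3  0.2] 0.0719 [-0.95  0.48  0.25  1.73  0.07  0.81  0.57]
[array([[306., 240.]]), array([[249., 240.]]), array([[247., 152.]]), array([[308., 153.]])] [array([[311., 247.]]), array([[245., 247.]]), array([[241., 141.]]), array([[315., 142.]])]
```

View pics/w4.png

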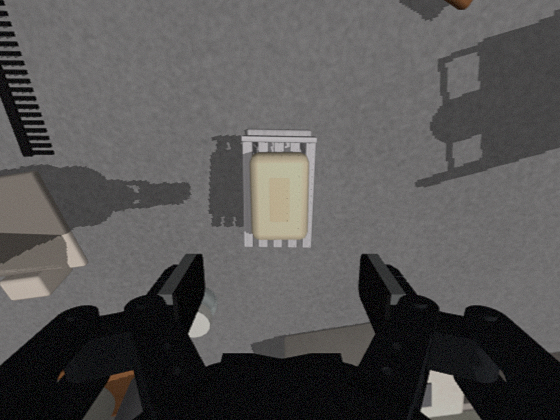

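```bash
cat > fk.py <<'E'
from h import *
from scipy.optimize import least_squares
import itertools
D=[([.6335,-.0662,.3603],[[-.954,.301,-.002],[.301,.954,-.001],[.001,-.002,-1]],[-.12,.45,.25,1.33,-.11,1.38,1.39]),
([.6614,-.1769,.2122],[[-.955,.295,0],[.295,.955,.001],[0,.001,-1]],[.06,.62,.23,1.44,-.15,1.1,1.59]),
([.6613,-.1823,.0792],[[-.955,.297,.003],[.297,.955,-.001],[-.003,0,-1]],[.09,.75,.2,1.58,-.18,.83,1.63]),
([.5759,.2237,.2974],[[-.957,.291,-.003],[.291,.957,.001],[.003,0,-1]],[-.58,.45,.21,1.5,-.1,1.21,.92]),
([.5385,.3522,.1456],[[-.954,.223,.201],[.217,.975,-.053],[-.207,-.007,-.978]],[-.9,.57,.24,1.78,.07,.69,.59]),
([.5505,.3601,.0751],[[-.954,.218,.208],[.214,.976,-.041],[-.212,.006,-.977]],[-.88,.67,.22,1.81,.06,.54,.58]),
([.5195,.3653,.2075],[[-.955,.214,.206],[.21,.977,-.041],[-.21,.004,-.978]],[-.95,.48,.25,1.73,.07,.81,.57]),
([.285,.611,.231],[[-.906,.423,-.001],[.423,.906,-.001],[0,-.002,-1]],[-1.218,.576,.025,1.438,-.015,1.129,-.057])]
def fk(q,p,s):
    h,a,e1,e2,b,w,c,o1,o7=p
    z=lambda t:Ro.from_euler('z',t).as_matrix(); y=lambda t:Ro.from_euler('y',t).as_matrix()
    R=z(s[0]*q[0]+o1)@y(q[1]); P=np.array([0,0,h]); R=R@z(s[1]*q[2]); P=P+R@[e1,0,a]
    R=R@y(q[3])@z(s[2]*q[4]); P=P+R@[e2,0,b]; R=R@y(q[5]); R_=R; R=R@z(s[3]*q[6]+o7); return P+R_@[w,0,c],R
def res(p,s): return np.concatenate([np.r_[(fk(q,p,s)[0]-P)*5,(fk(q,p,s)[1]-np.array(R)).ravel()] for P,R,q in D])
if __name__=='__main__':
    best=None
    for s in itertools.product([1,-1],repeat=4):
        for o7 in (0,1.57,3.14,-1.57):
            r=least_squares(res,[.35,.4,0,0,.4,0,.25,0,o7],args=(s,))
            if best is None or r.cost<best[0]: best=(r.cost,s,r.x)
    print(best); print(res(best[2],best[1]).reshape(8,12)[:,:3].round(4)/5)
    np.savez('fk.npz',s=best[1],p=best[2])
E
python3 fk.py; python3 - <<'E'
from h import *
c=cv2.imread('pics/w3.png').astype(int); m=(c[:,:,2]-c[:,:,0])>40
for u in range(0,120,10):
    q=np.flatnonzero(m[80:215,u])+80
    if len(q): print(u,q.min(),q.max(),len(q))
E
```

```text
(np.float64(0.0025745151670018944), (-1, -1, -1, -1), array([ 0.28296842,  0.57390657,  0.00325013, -0.00500012,  0.38694486,
       -0.00898481,  0.36716897, -0.06858909,  1.50113387]))
[[-0.00108  0.00288  0.00048]
 [ 0.00122 -0.00026 -0.00268]
 [-0.00258 -0.00608 -0.00306]
 [-0.00198  0.00434 -0.00116]
 [-0.00112 -0.00346 -0.002  ]
 [ 0.00034 -0.0002   0.00142]
 [-0.00034  0.00346  0.004  ]
 [ 0.00038  0.00128  0.00298]]
0 114 144 13
10 119 148 11
20 123 154 10
30 129 160 15
40 137 163 15
50 144 164 17
60 152 167 14
70 155 172 16
80 161 181 13
90 173 184 8
100 179 205 15
110 182 210 17
```

```bash
cat >> fk.py <<'E'
LO=np.array([-2.76,-.34,-1.52,.19,-1.09,.17,-2.82]); HI=np.array([2.76,2.15,1.57,2.46,4.23,1.99,2.82])
def ik(P,R,q0):
    f=np.load('fk.npz'); best=None
    def g(q): 
        a,B=fk(q,f['p'],f['s']); return np.r_[(a-P)*10,Ro.from_matrix(B.T@R).as_rotvec()*3,(q-q0)*.02]
    r=least_squares(g,np.clip(q0,LO+.01,HI-.01),bounds=(LO,HI)); a,B=fk(r.x,f['p'],f['s'])
    return r.x,np.linalg.norm(a-P),np.linalg.norm(Ro.from_matrix(B.T@R).as_rotvec()),np.minimum(r.x-LO,HI-r.x).min()
def toolfor(org,psi,pitch,al,off=0.017):
    "TCP pose holding the brush: brush yaw psi, x pitched down by pitch; tool leans back by al when pitch=.96"
    R=Ro.from_euler('ZY',[psi,pitch]).as_matrix(); Rt=Ro.from_euler('ZY',[psi,pitch-.96+al]).as_matrix()@np.diag([-1,1,-1.])
    return np.asarray(org)+Rt@[0,0,off],Rt,R
E
python3 - <<'E'
from fk import *
from scipy.optimize import least_squares
def B(p,P): return np.asarray(P)@Ro.from_euler('ZY',[p[2],.96]).as_matrix().T+[p[0],p[1],p[3]]
tp=[(214,274),(220,273),(226,273),(232,272)]; sp=[(170,290),(179,289),(188,287.5),(197,286),(206,284),(212,283.5)]; wp=[(129,0),(144,30),(159,60),(171,80)]
L=np.array([[-.075,0,.0],[.08,0,.0]])
def lat(n,p,pts):
    a,b=proj(n,B(p,L)); d=(b-a)/np.linalg.norm(b-a)
    return np.array([ (u-a[0])*d[1]-(v-a[1])*d[0] for v,u in pts])
def f(p):
    tipS=proj('scene0',B(p,[[-.075,0,.009],[-.075,0,-.009]])); tipT=proj('top0',B(p,[[-.075,0,-.009]]))
    return np.r_[lat('top0',p,tp),lat('scene0',p,sp),lat('w3',p,wp)*.3,tipS[:,1].min()-162.5,tipT[0,1]-239,(p[3]-.176)*300]
print('old w3',lat('w3',[.486,.054,-.066,.17],wp))
r=least_squares(f,[.486,.054,-.06,.172]); print(r.x.round(4),f(r.x).round(1))
R,t=restT(.554,.356,-.218); soap=t+R@[-.004,.001,.013]; print('soap',soap)
q=np.array(env.state()['joints']); o=np.array([.486,.054,.172])
for al in (.4,.5,.6):
    for n,off in (('pre',-.1),('grasp',.017)):
        P,Rt,_=toolfor(o,-.06,.96,al,off); s=ik(P,Rt,q); print(al,n,s[0].round(2),np.round(s[1:],4))
    qg=s[0]
    P,Rt,_=toolfor(o-.1*np.array([.574,0,-.819]),-.06,.96,al); s=ik(P,Rt,qg); print(al,'out',s[0].round(2),np.round(s[1:],4)); qo=s[0]
    for psi in (-.2,0,.3,.6,.9):
        org=np.array([*soap[:2],soap[2]+.093+.019])-.1225*np.array([np.cos(psi),np.sin(psi),0]); P,Rt,_=toolfor(org,psi,0,al); s=ik(P,Rt,qo); print(al,psi,org.round(3),s[0].round(2),np.round(s[1:],4))
E
```

```text
old w3 [-4.24148209 -2.13107875 -0.0206754  -0.34277231]
[ 0.489   0.0534 -0.0585  0.1715] [ 0.3  0.6 -0.1  0.3 -0.9 -0.4 -0.3 -0.3 -0.7 -0.2  0.   0.5  1.   0.8
 -0.6  0.6 -1.3]
soap [0.54775091 0.35840854 0.07188056]
0.4 pre [-0.23  0.57  0.16  1.45 -0.11  1.53  1.46] [0.000e+00 1.000e-04 4.582e-01]
0.4 grasp [-0.22  0.6   0.11  1.71 -0.11  1.23  1.46] [0.000e+00 1.000e-04 7.489e-01]
0.4 out [-0.23  0.43  0.12  1.77 -0.09  1.34  1.43] [0.     0.     0.6467]
0.4 -0.2 [0.428 0.383 0.184] [-1.77  0.66  1.02  2.09 -0.19  0.38  0.59] [0.000e+00 2.000e-04 2.058e-01]
0.4 0 [0.425 0.358 0.184] [-1.71  0.57  0.96  2.22 -0.24  0.18  0.88] [0.     0.0002 0.0123]
0.4 0.3 [0.431 0.322 0.184] [-0.42  0.37 -0.57  2.33  1.62  0.47 -0.54] [1.000e-04 6.000e-04 1.299e-01]
0.4 0.6 [0.447 0.289 0.184] [-0.99  0.31  0.42  2.3  -1.09  0.17  2.6 ] [0.0132 0.0807 0.    ]
0.4 0.9 [0.472 0.262 0.184] [-0.1   0.34 -0.41  2.27 -0.84  0.17  2.82] [0.009  0.0555 0.    ]
0.5 pre [-0.19  0.65  0.12  1.35 -0.11  1.65  1.45] [0.000e+00 1.000e-04 3.381e-01]
0.5 grasp [-0.2   0.66  0.1   1.63 -0.11  1.35  1.46] [0.000
[... 620 characters left out ...]
1   1.77  1.44] [0.000e+00 1.000e-04 2.197e-01]
0.6 grasp [-0.18  0.72  0.08  1.56 -0.11  1.47  1.45] [0.000e+00 1.000e-04 5.247e-01]
0.6 out [-0.19  0.55  0.09  1.64 -0.1   1.55  1.44] [0.     0.     0.4442]
0.6 -0.2 [0.428 0.383 0.184] [-1.36  0.48  0.53  2.    0.14  0.54  0.35] [0.000e+00 2.000e-04 3.662e-01]
0.6 0 [0.425 0.358 0.184] [-1.29  0.42  0.48  2.1   0.16  0.42  0.57] [0.000e+00 2.000e-04 2.454e-01]
0.6 0.3 [0.431 0.322 0.184] [-1.03  0.34  0.3   2.2   0.14  0.28  0.97] [0.     0.0002 0.108 ]
0.6 0.6 [0.447 0.289 0.184] [-0.57  0.32 -0.08  2.24  0.06  0.23  1.47] [0.     0.0001 0.0597]
0.6 0.9 [0.472 0.262 0.184] [-0.13  0.37 -0.45  2.19  0.01  0.29  1.94] [0.     0.0002 0.1191]
```

```bash
python3 - <<'E'
from fk import *
st(); s=env.state()
o=np.array([.489,.0535,.1715]); al=.65
P,Rt,_=toolfor(o,-.0585,.96,al,-.1); print('pre',P.round(3),ik(P,Rt,s['joints'])[0].round(2)); G=toolfor(o,-.0585,.96,al,.017)[0]; print('g',G.round(3))
print(tgt([.52,.225,.28],s['eef_rot'])); print(tgt(P,Rt)); print(tgt(P,Rt,np.array([.52,.225,.28])))
print(tgt(P,Rt,np.array([.53,.13,.28])))
E
```

```text
11.1 [0.5187 0.364  0.2044] [[-0.955, 0.215, 0.202], [0.21, 0.977, -0.045], [-0.207, -0.001, -0.978]] [-0.6  0.8 -0.9] 0.072 [-0.95  0.49  0.25  1.74  0.07  0.81  0.57]
pre [0.549 0.05  0.251] [-0.15  0.78  0.07  1.18 -0.1   1.83  1.43]
g [0.479 0.054 0.158]
(array([0., 0., 0.]), array([-0.308, -0.904, -0.449]))
(array([ 0.022,  0.546, -0.101]), array([-0.7  , -2.001, -0.169]))
(array([ 0.022,  0.546, -0.101]), array([-0.392, -1.098,  0.281]))
(array([ 0.022,  0.546, -0.101]), array([-0.196, -0.493,  0.239]))
```

Call:
{"name": "carry_out", "arguments": {
  "deltas": "0 0 0 -0.1 -0.3 -0.3 72; 0 0 0 -0.31 -0.95 -0.45 72; 0 0 0 -0.31 -0.95 -0.45 72; 0 0 0 -0.31 -0.95 -0.45 72"
}}

```text
clock: 11.6
position: [0.5196, 0.2138, 0.2805]
eef_rot: [[-0.954, 0.221, 0.202], [0.216, 0.975, -0.047], [-0.208, -0.002, -0.978]]
ft_force: [1.3, 1.3, 0.1]
finger_gap: 0.0716
```

Call:
{"name": "carry_out", "arguments": {
  "deltas": "0.004 0.1 -0.02 -0.1 -0.2 0 60; 0.008 0.2 -0.04 -0.2 -0.5 0 60; 0.012 0.3 -0.06 -0.3 -0.7 0.1 60; 0.016 0.4 -0.08 -0.4 -0.9 0.2 60; 0.022 0.5 -0.1 -0.4 -1 0.28 60; 0.022 0.546 -0.101 -0.4 -1 0.28 60; 0.022 0.546 -0.101 -0.4 -1 0.28 60"
}}

```text
clock: 12.48
position: [0.5528, 0.0574, 0.2482]
eef_rot: [[-0.791, 0.059, -0.609], [0.047, 0.998, 0.036], [0.61, -0.0, -0.793]]
ft_force: [-0.1, 0.2, -0.8]
finger_gap: 0.06
```

```bash
python3 - <<'E'
from fk import *
st()
o=np.array([.489,.0535,.1715]); al=.65
P,Rt,_=toolfor(o,-.0585,.96,al,-.1); print(tgt(P,Rt))
c=snap('wrist','w5'); R=Ro.from_euler('ZY',[-.0585,.96]).as_matrix()
i=c['frame'][:,:,::-1].copy()
pts=[[-.075,.011,.009],[-.075,-.011,.009],[.08,-.011,.009],[.08,.011,.009]]
q=proj('w5',np.array(pts)@R.T+o); print(q.round())
cv2.polylines(i,[q.astype(np.int32)],True,(0,0,255),1); cv2.imwrite('pics/w5o.png',i)
E
```

```text
12.475 [0.5528 0.0574 0.2482] [[-0.791, 0.059, -0.609], [0.047, 0.998, 0.036], [0.61, -0.0, -0.793]] [-0.1  0.2 -0.8] 0.06 [-0.21  0.79  0.19  1.2  -0.19  1.83  1.5 ]
(array([ 0.   , -0.004, -0.001]), array([ 0.027, -0.051, -0.003]))
[[285. 112.]
 [250. 112.]
 [260. 284.]
 [284. 284.]]
```

View pics/w5o.png

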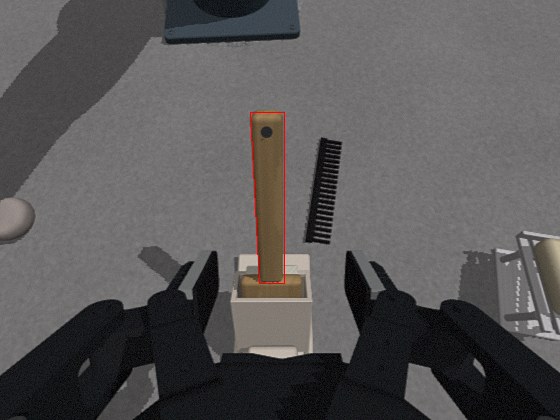

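Call:
{"name": "carry_out", "arguments": {
  "deltas": "0 0 0 0.03 -0.05 0.1 60; 0 -0.003 0 0.03 -0.05 0.3 60; 0 -0.003 0 0.03 -0.05 0.5 60; 0 -0.003 0 0.03 -0.05 0.7 60; 0 -0.003 0 0.03 -0.05 0.78 60; 0 -0.003 0 0.03 -0.05 0.78 60; 0 -0.003 0 0.03 -0.05 0.78 60"
}}

```text
clock: 13.4
position: [0.4789, 0.0543, 0.1623]
eef_rot: [[-0.799, 0.059, -0.599], [0.047, 0.998, 0.036], [0.6, 0.001, -0.8]]
ft_force: [-0.1, -0.3, 0.6]
finger_gap: 0.0602
```

```bash
python3 - <<'E'
from fk import *
st(); o=np.array([.489,.0535,.1715])
print(tgt(*toolfor(o,-.0585,.96,.65,.017)[:2]))
E
```

```text
13.4 [0.4789 0.0543 0.1623] [[-0.799, 0.059, -0.599], [0.047, 0.998, 0.036], [0.6, 0.001, -0.8]] [-0.1 -0.3  0.6] 0.0602 [-0.23  0.75  0.18  1.53 -0.19  1.52  1.53]
(array([0.   , 0.004, 0.   ]), array([-0.016, -0.002,  0.024]))
```

Call:
{"name": "carry_out", "arguments": {
  "deltas": "0 0 0 -0.01 0 0.02 10; 0 0 0 -0.01 0 0.02 10; 0 0 0 -0.01 0 0.02 10; 0 0 0 -0.01 0 0.02 10; 0 0 0 -0.01 0 0.02 10; 0 0 0 -0.01 0 0.02 10; 0 0 0 -0.01 0 0.02 10; 0 0 0 -0.01 0 0.02 10",
  "newtons": 40
}}

```text
clock: 14.4
position: [0.4774, 0.0542, 0.1582]
eef_rot: [[-0.797, 0.059, -0.601], [0.047, 0.998, 0.036], [0.602, 0.0, -0.799]]
ft_force: [1.6, -0.6, -0.3]
finger_gap: 0.0213
```

Call:
{"name": "carry_out", "arguments": {
  "deltas": "0 0 0 0 0 0 10; 0 0 0 0 0 0 10",
  "newtons": 90
}}

```text
clock: 14.65
position: [0.4774, 0.0543, 0.1582]
eef_rot: [[-0.797, 0.059, -0.601], [0.047, 0.998, 0.036], [0.602, 0.001, -0.799]]
ft_force: [2.1, 0.0, -0.5]
finger_gap: 0.0209
```

```bash
python3 - <<'E'
from fk import *
st(); s=env.state(); R=Ro.from_euler('ZY',[-.0585,.96]).as_matrix()
print('per 15cm of -x_brush:',(s['eef_rot'].T@-R[:,0]).round(3))
for d in (.1,.15): print(ik(s['position']-d*R[:,0],s['eef_rot'],s['joints']))
E
```

```text
14.65 [0.4774 0.0543 0.1582] [[-0.797, 0.059, -0.601], [0.047, 0.998, 0.036], [0.602, 0.001, -0.799]] [ 2.1  0.  -0.5] 0.0209 [-0.23  0.75  0.18  1.54 -0.19  1.51  1.53]
per 15cm of -x_brush: [ 0.951  0.    -0.309]
(array([-0.26255081,  0.58853172,  0.19981231,  1.61257057, -0.14041431,
        1.59957235,  1.49538675]), np.float64(1.7505752989823147e-06), np.float64(4.357094989508852e-06), np.float64(0.3904276459262075))
(array([-0.27361653,  0.50711053,  0.1992657 ,  1.64115888, -0.13145191,
        1.65001966,  1.47780006]), np.float64(2.6061038580739766e-06), np.float64(5.923095036490992e-06), np.float64(0.3399803408890514))
```

Draw out along −x of the brush: (0.951, 0, −0.309) per 15 cm.

Call:
{"name": "carry_out", "arguments": {
  "deltas": "0 0 0 0.06 0 -0.02 10; 0 0 0 0.15 0 -0.05 10; 0 0 0 0.25 0 -0.081 10; 0 0 0 0.35 0 -0.114 10"
}}

```text
clock: 15.15
position: [0.4448, 0.0562, 0.2048]
eef_rot: [[-0.797, 0.059, -0.601], [0.047, 0.998, 0.036], [0.602, 0.001, -0.799]]
ft_force: [0.9, -0.2, -0.8]
finger_gap: 0.0206
```

Call:
{"name": "carry_out", "arguments": {
  "deltas": "0 0 0 0.15 0 -0.049 10; 0 0 0 0.3 0 -0.098 10; 0 0 0 0.45 0 -0.146 10; 0 0 0 0.6 0 -0.195 10; 0 0 0 0.7 0 -0.227 10; 0 0 0 0.7 0 -0.227 10"
}}

```text
clock: 15.9
position: [0.3821, 0.0598, 0.2948]
eef_rot: [[-0.798, 0.059, -0.6], [0.046, 0.998, 0.036], [0.601, 0.001, -0.799]]
ft_force: [1.1, 0.7, -2.3]
finger_gap: 0.0202
```

```bash
cat > plan.py <<'E'
from fk import *
st(); s=env.state()
R,t=restT(.554,.356,-.218); soap=t+R@[-.004,.001,.013]; q=s['joints']
for psi in (-.25,-.1,0):
    org=np.array([*soap[:2],.17+.019])-.1225*np.array([np.cos(psi),np.sin(psi),0]); P,Rt,_=toolfor(org,psi,0,.65); r=ik(P,Rt,q); print(psi,P.round(3),r[0].round(2),np.round(r[1:],3))
psi=-.15
org=np.array([*soap[:2],.17+.019])-.1225*np.array([np.cos(psi),np.sin(psi),0]); P,Rt,_=toolfor(org,psi,0,.65); print(P.round(3),tgt(P,Rt))
P0,R0=s['position'],s['eef_rot']
for w in ([.42,.06,.36],[.42,.2,.36],[.42,.3,.33]): print(w,tgt(w,Rt))
E
python3 plan.py
```

```text
15.9 [0.3821 0.0598 0.2948] [[-0.798, 0.059, -0.6], [0.046, 0.998, 0.036], [0.601, 0.001, -0.799]] [ 1.1  0.7 -2.3] 0.0202 [-0.28  0.48  0.2   1.66 -0.17  1.65  1.48]
-0.25 [0.434 0.387 0.173] [-1.37  0.5   0.58  1.94  0.    0.61  0.45] [0.    0.    0.444]
-0.1 [0.431 0.37  0.173] [-1.31  0.45  0.52  2.02  0.04  0.53  0.58] [0.    0.    0.362]
0 [0.43  0.358 0.173] [-1.26  0.42  0.47  2.06  0.06  0.48  0.68] [0.    0.    0.313]
[0.432 0.376 0.173] (array([-0.009, -0.607,  0.06 ]), array([-0.655,  2.122,  0.528]))
[0.42, 0.06, 0.36] (array([-0.009, -0.607,  0.06 ]), array([ 0.059,  0.016, -0.499]))
[0.42, 0.2, 0.36] (array([-0.009, -0.607,  0.06 ]), array([ 0.103,  0.948, -0.466]))
[0.42, 0.3, 0.33] (array([-0.009, -0.607,  0.06 ]), array([ 0.014,  1.613, -0.281]))
```

Call:
{"name": "carry_out", "arguments": {
  "deltas": "0 -0.03 0 0.01 0 -0.15 10; 0 -0.08 0 0.03 0 -0.3 10; -0.002 -0.14 0.014 0.05 0.01 -0.45 10; -0.003 -0.2 0.02 0.06 0.016 -0.5 10; -0.004 -0.27 0.027 0.06 0.016 -0.5 10; -0.005 -0.34 0.034 0.06 0.016 -0.5 10; -0.006 -0.42 0.04 0.06 0.016 -0.5 10; -0.007 -0.5 0.05 0.06 0.016 -0.5 10; -0.009 -0.57 0.056 0.06 0.016 -0.5 10; -0.009 -0.607 0.06 0.06 0.016 -0.5 10"
}}

```text
clock: 17.15
position: [0.4204, 0.06, 0.3605]
eef_rot: [[-0.941, 0.15, 0.304], [0.143, 0.989, -0.046], [-0.308, 0.001, -0.951]]
ft_force: [0.7, 0.0, -1.5]
finger_gap: 0.0204
```

```bash
python3 plan.py; python3 - <<'E'
from fk import *
s=env.state()
R,t=restT(.554,.356,-.218); soap=t+R@[-.004,.001,.013]; psi=-.15
org=np.array([*soap[:2],.17+.019])-.1225*np.array([np.cos(psi),np.sin(psi),0]); P,Rt,_=toolfor(org,psi,0,.65)
for w in ([P[0]-.005,.2,.34],[P[0],.335,.34],P): print(w,tgt(w,Rt))
E
```

```text
17.15 [0.4204 0.06   0.3605] [[-0.941, 0.15, 0.304], [0.143, 0.989, -0.046], [-0.308, 0.001, -0.951]] [ 0.7  0.  -1.5] 0.0204 [-0.53 -0.08  0.13  2.04  0.22  0.93  0.91]
-0.25 [0.434 0.387 0.173] [-1.13  0.45  0.22  1.94  0.3   0.64  0.16] [0.    0.    0.472]
-0.1 [0.431 0.37  0.173] [-1.07  0.41  0.19  2.01  0.33  0.56  0.3 ] [0.    0.    0.391]
0 [0.43  0.358 0.173] [-1.02  0.39  0.16  2.06  0.34  0.51  0.41] [0.    0.    0.341]
[0.432 0.376 0.173] (array([ 0.   ,  0.002, -0.001]), array([0.616, 2.093, 1.117]))
[0.42, 0.06, 0.36] (array([ 0.   ,  0.002, -0.001]), array([ 0.004, -0.   ,  0.003]))
[0.42, 0.2, 0.36] (array([ 0.   ,  0.002, -0.001]), array([ 0.137,  0.922, -0.04 ]))
[0.42, 0.3, 0.33] (array([ 0.   ,  0.002, -0.001]), array([0.294, 1.581, 0.12 ]))
[np.float64(0.42675421386109175), 0.2, 0.34] (array([ 0.   ,  0.002, -0.001]), array([0.136, 0.929, 0.1  ]))
[np.float64(0.43175421386109175), 0.335, 0.34] (array([ 0.   ,  0.002, -0.001]), array([0.234, 1.824, 0.069]))
[0.43175421 0.37593973 0.17281033] (array([ 0.   ,  0.002, -0.001]), array([0.616, 2.093, 1.117]))
```

Call:
{"name": "carry_out", "arguments": {
  "deltas": "0 0 0 0.03 0.2 0.02 10; 0 0 0 0.08 0.5 0.04 10; 0 0 0 0.12 0.8 0.05 10; 0 0 0 0.13 0.95 0.05 10; 0 0 0 0.13 0.95 0.05 10"
}}

```text
clock: 17.77
position: [0.4263, 0.2052, 0.3466]
eef_rot: [[-0.942, 0.148, 0.301], [0.141, 0.989, -0.045], [-0.304, -0.0, -0.953]]
ft_force: [0.1, -2.3, -2.3]
finger_gap: 0.0202
```

Call:
{"name": "carry_out", "arguments": {
  "deltas": "0 0 0 0.03 0.25 0 10; 0 0 0 0.08 0.6 0 10; 0 0 0 0.12 0.9 0 10; 0 0 0 0.16 1 0.02 10; 0 0 0 0.16 1 0.02 10"
}}

```text
clock: 18.4
position: [0.4266, 0.3545, 0.3353]
eef_rot: [[-0.942, 0.15, 0.3], [0.142, 0.989, -0.048], [-0.303, -0.002, -0.953]]
ft_force: [0.5, -0.5, -0.8]
finger_gap: 0.0203
```

```bash
python3 plan.py | tail -4; python3 - <<'E'
from fk import *
s=env.state(); Rt=s['eef_rot']
# believed brush pose in tool: origin at tool z -.017, rotated
Rrel=toolfor([0,0,0],0,.96,.65)[1].T@toolfor([0,0,0],0,.96,.65)[2]
Rb=Rt@Rrel; ob=s['position']-Rt[:,2]*.017; print('brush z',Rb[:,2].round(3),'face',(ob+Rb@[.1225,0,-.019]).round(3))
out=[]
for n in('scene','top'):
    c=snap(n,n+'6'); i=c['frame'][:,:,::-1].copy()
    pts=np.array([[-.075,.011,.009],[-.075,-.011,.009],[.08,-.011,.009],[.08,-.029,.007],[.165,-.029,.007],[.165,.029,.007],[.08,.029,.007],[.08,.011,.009]])
    q=proj(n+'6',pts@Rb.T+ob); u,v=q.mean(0).astype(int); u0,v0=max(u-60,0),max(v-45,0)
    k=cv2.resize(i[v0:v0+90,u0:u0+120],None,fx=6,fy=6,interpolation=cv2.INTER_CUBIC)[:, :]
    cv2.polylines(k,[((q-[u0,v0]+.5)*6).astype(np.int32)],True,(0,0,255),1); out.append(cv2.resize(k,(560,420)))
cv2.imwrite('pics/f6.png',cv2.resize(np.vstack(out),(400,600)) if 0 else cv2.resize(np.hstack(out),(800,300)))
E
```

```text
[0.432 0.376 0.173] (array([-0.002, -0.001,  0.   ]), array([0.316, 0.149, 1.036]))
[0.42, 0.06, 0.36] (array([-0.002, -0.001,  0.   ]), array([-0.288, -1.948, -0.076]))
[0.42, 0.2, 0.36] (array([-0.002, -0.001,  0.   ]), array([-0.155, -1.025, -0.121]))
[0.42, 0.3, 0.33] (array([-0.002, -0.001,  0.   ]), array([ 0.   , -0.366,  0.038]))
brush z [0.002 0.002 1.   ] face [0.543 0.337 0.332]
```

View pics/f6.png

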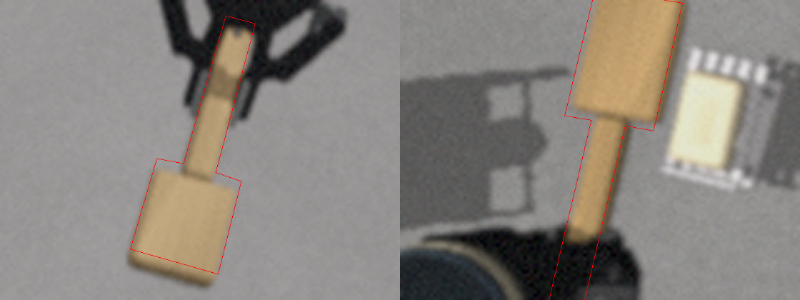

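Call:
{"name": "carry_out", "arguments": {
  "deltas": "0 0 0 0.05 0.04 0.1 10; 0 0 0 0.12 0.08 0.3 10; 0 0 0 0.2 0.1 0.5 10; 0 0 0 0.27 0.14 0.7 10; 0 0 0 0.32 0.15 0.85 10; 0 0 0 0.345 0.15 0.95 10; 0 0 0 0.345 0.15 1 10; 0 0 0 0.345 0.15 1 10; 0 0 0 0.345 0.15 1 10; 0 0 0 0.345 0.15 1 10"
}}

```text
clock: 19.75
position: [0.4264, 0.3777, 0.1776]
eef_rot: [[-0.942, 0.15, 0.301], [0.143, 0.989, -0.046], [-0.304, -0.0, -0.953]]
ft_force: [-0.6, -0.3, -1.5]
finger_gap: 0.0203
```

```bash
cat > chk.py <<'E'
from fk import *
st(); s=env.state(); Rt=s['eef_rot']
Rrel=toolfor([0,0,0],0,.96,.65)[1].T@toolfor([0,0,0],0,.96,.65)[2]
Rb=Rt@Rrel; ob=s['position']-Rt[:,2]*.017; print('brush z',Rb[:,2].round(3),'face',(ob+Rb@[.1225,0,-.019]).round(3))
R,t=restT(.554,.356,-.218); soap=t+R@[-.004,.001,.013]; print('soap',soap.round(3))
out=[]
for n in('scene','top'):
    c=snap(n,n+'7'); i=c['frame'][:,:,::-1].copy()
    pts=np.array([[-.075,.011,.009],[-.075,-.011,.009],[.08,-.011,.009],[.08,-.029,.007],[.165,-.029,.007],[.165,.029,.007],[.08,.029,.007],[.08,.011,.009]])
    q=proj(n+'7',pts@Rb.T+ob); u,v=q.mean(0).astype(int); u0,v0=max(u-40,0),max(v-50,0)
    k=cv2.resize(i[v0:v0+100,u0:u0+80],(400,500),interpolation=cv2.INTER_CUBIC)
    cv2.polylines(k,[((q-[u0,v0]+.5)*5).astype(np.int32)],True,(0,0,255),1)
    b=np.array([[x,y,.026] for x,y in [(.036,.027),(.036,-.025),(-.044,-.025),(-.044,.027)]])@R.T+t
    cv2.polylines(k,[((proj(n+'7',b)-[u0,v0]+.5)*5).astype(np.int32)],True,(0,160,0),1); out.append(k)
cv2.imwrite('pics/f7.png',np.hstack(out))
E
python3 chk.py
```

```text
19.75 [0.4264 0.3777 0.1776] [[-0.942, 0.15, 0.301], [0.143, 0.989, -0.046], [-0.304, -0.0, -0.953]] [-0.6 -0.3 -1.5] 0.0203 [-0.91  0.41 -0.1   1.97  0.51  0.7   0.03]
brush z [0.001 0.    1.   ] face [0.542 0.36  0.175]
soap [0.548 0.358 0.072]
```

View pics/f7.png

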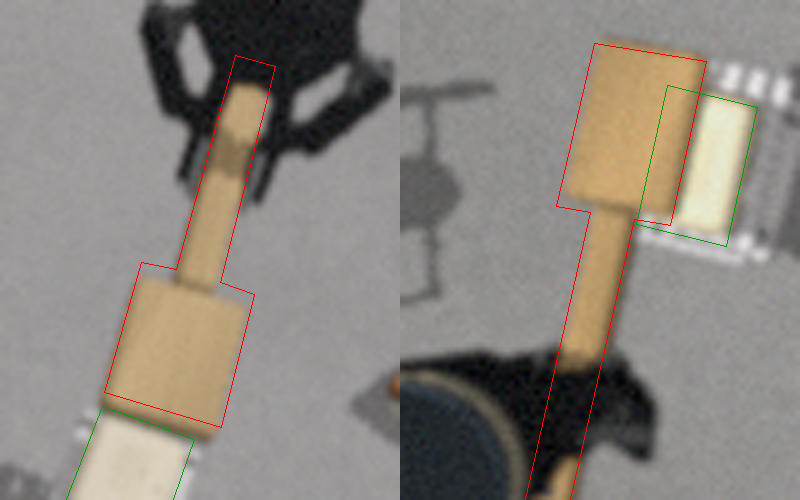

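```bash
python3 -c "
from h import *
st(); print(np.abs(env.state()['dq']).max()); print(env.close_job())"
```

```text
19.85 [0.4263 0.3776 0.1774] [[-0.942, 0.15, 0.3], [0.143, 0.989, -0.046], [-0.304, -0.0, -0.953]] [ 1.2 -0.2 -1.3] 0.0205 [-0.91  0.41 -0.1   1.97  0.51  0.7   0.03]
0.003142060334842965
the job is handed in; nothing more can be done
None
```

The job is handed in at 19.85 s on the clock. The soap lies on the rest and the brush is held level above it, bristles down.

- **Soap:** I laid it lengthwise down the rest and released it gently. The close-up wrist picture put it about 4 mm down-slope of the middle and about 1 mm off the centre line, within the limits. That is where I aimed it.
- **Brush:** I gripped it mid-handle at 90 N, drew it about 14.5 cm out along its own axis, and levelled it. The computed bristle face was at (0.542, 0.360, 0.175), against the soap centre at (0.548, 0.358, 0.072), which leaves roughly 8–9 cm of air.
- **Where checks disagreed:** the last pictures showed the head a few mm further forward than the computed outline, perhaps sagging very slightly. I had already allowed 5 mm for this, so the face should be within about 1 cm of the soap. I did not measure the exact tilt.
- **Final state:** finger gap steady at 20.5 mm, joint speeds about 0.003 rad/s, and wrist force under 2 N.
- **Not checked:** I did not compare the other items' positions before and after; no unexpected force showed on the arm at the end of any move.

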